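# Back the sample feeder up one notch

## Robot

A 7-joint arm with a two-finger parallel gripper is mounted at the origin on the work surface. World frame = base frame: x ahead of the robot, y to its left, z up, the work surface at z = 0. Lengths are in m, angles in rad, forces in N, time in s.
With the tool pointing down it reaches from about 0.425 to 0.8 m from the base axis. Payload 8.3 kg.
Tool frame: the origin (TCP) lies at the very end of the fingers, on their centre line; the grasp point (between the pads) lies 19 mm behind it; z points along the fingers, y is the direction in which the jaws open and shut (so a half turn about z gives the same grasp; the last joint's range is limited). The gripper opens to 85 mm and grips with 20 to 120 N. Pads are 22 mm wide; open, the fingers measure 114 mm over their backs; the gripper's body (76 mm by 85 mm) begins 54 mm behind the grasp point. The pads swing forward as they close: fully open they stand 13 mm farther back than shut.
Start: joints at [-1.307, 0.383, 0.016, 1.37, -0.006, 1.388, -0.046], TCP at [0.201, 0.592, 0.231] pointing down, gripper open.
Joint ranges: [-2.95, 2.95], [-0.25, 2.06], [-1.52, 1.56], [0.18, 2.33], [-1.44, 4.58], [0.02, 2.06], [-3.01, 3.01]. Speed limits (rad/s): [2.39, 2.39, 3.01, 3.01, 3.14, 3.14, 3.14].

## Interface

Orientations are given as a rotation vector (axis times angle).
In Python, from bench import ctrl, viewer, job gives the robot as it stands.
- The arm moves only by the tool move_arm, never from a script. Its argument "plan" is a list that holds one entry, the list of rows, each a list of 7 numbers: the shift along the world's x, y, z in cm, then the turn, a rotation vector about the world's x, y, z in degrees, then the opening in per cent of the stroke, from 0 (shut) to 100 (fully open). A call has 1 to 8 rows; each row is the pose to reach, as a shift and turn from the pose commanded when the call began; what a row does not reach only later rows make up. A row lasts 1/10 s, in which the tool goes at most 50 mm and 8.59 degrees, less where a joint would pass 70% of its speed; a pose out of reach is approached as far as the arm can. A call with a gripper value outside its range is refused whole. The fingers move at their own pace and stop on an object; "newtons" is the grip in N (left out, the last holds). Time passes only in rows, so rows that repeat a pose let the fingers close. It gives the time, the measured TCP pose, the force and the opening at its end, in the units of the state.
- ctrl.read_state(): the state, without advancing time (a new reading comes with each control period).
- viewer.capture(name): name is "side" or "top" or "wrist"; returns a dict with "image" (480x640x3 uint8, red, green, blue), "fx", "fy", "cx", "cy" (pixels), "k1" (the pictures are not rectified: a ray, as slopes to the right and down, at radius r is drawn at 1 + k1 r^2 times it, then the intrinsics apply), "rvec" (rotation vector, rad) and "tvec" (3), from world to camera coordinates, as OpenCV has them; the wrist camera has in their place "hand_eye" (4x4, takes a point from camera to tool coordinates, whose origin is the TCP and whose axes are the flange's). Camera axes: x right, y down, z forward; pixel columns grow to the right and rows downward; lengths in m; the calibration is good to about 2 mm. A picture is of the moment at which its call begins: read the wrist's pose just before it. There is no depth.
- job.close_job(): hands the job in, once; it reports no verdict.
The state is a dict: "t": time; "joint_pos": joint angles; "qvel": joint speeds; "tau": joint torques, N m; "ee_pos": TCP position; "tcp_rot": TCP orientation; "ft_force": force on the tool from outside, world axes, zero at the start; "moment": the same for the moment, N m; "gripper_width": finger opening in m.
Only numpy, scipy, OpenCV 4.12 (cv2) and the standard library are available. Lean on these libraries where they do the work, as an engineer would, in place of code of your own. Each camera call takes 0.05 s, during which the arm holds its last target. There are 200 camera calls.

## Task

The sample feeder on the bench has run one position too far. With a fingertip, push the pawl's upright thumb lever so that the pawl lifts clear of the wheel's teeth, push the wheel backward (clockwise seen from above) by one notch, then push the lever back so that the pawl drops fully home in the new notch, and move away. Work gently with closed fingertips or the outsides of the fingers, pinch and pick up nothing, and leave the other things on the bench where they stand.

Things in the scene. Friction and masses are not known exactly. Their poses are not given: they have to be found in the camera images.
- feeder: Sample feeder: fixed white base plate 245 x 250 x 14 mm, flat on the bench, place and yaw vary. Origin on the bench under the wheel's axis, z up; the pawl and its post stand on its +y side. The post, beyond the pawl's outer side, is 34 mm long along x (49 to 83 mm), y = 109 to 121 mm, 78 mm high, with a 16 mm pin end at 66 mm height out to y = 131.
- wheel_top (a point): Axis of the level aluminium wheel, 208 mm across, on its top face, 50 mm above the bench; turns with the wheel. Hub knob 40 mm across, 14 high. Eight dark steel saw teeth, 45 degrees apart, 8 mm high, stand on the top face 84 to 102 mm from the axis.
- holder (a point): Foot, on the wheel's top face, of one of four upright grey tube holders with white caps, part of the wheel, 63 mm from its axis and 90 degrees apart: 20 mm across, 48 mm high (18 mm across in the top 16 mm). This one stands 315 degrees counter-clockwise from the feeder's x axis when wheel reads 0, so on the side away from the pawl. Flat dark empty wells lie between them.
- wheel (a joint): Turn of the wheel, rad, growing counter-clockwise seen from above (forward); backward is negative. 0 to 0.17 (play) while the pawl is home in the starting notch. A notch is 0.785 rad: one notch back the pawl can sit home from -0.785 to -0.615. With the pawl down the teeth block backward turning. Stays where left; about 2 N at a holder turns it.
- pawl_hinge (a point): Middle of the pawl's level hinge pin, at x = 66, y = 93 mm of the feeder, 66 mm above the bench; axes as the feeder's. The pawl is a steel bar, 16 mm wide, 8 thick, running level from the hinge 72 mm along the feeder's -x over the teeth; the nose under its end drops between the teeth.
- lever_top (a point): Middle of the top edge of the pawl's thumb lever: a steel plate 6 mm thick (along the feeder's x), 26 mm wide (along y), straight up from the hinge to 52 mm above it, 118 mm above the bench, while the pawl is down. Pushed towards the feeder's +x it lifts the nose; pushed back towards -x it lowers it.
- pawl (a joint): Lift of the pawl, rad: 0 = fully home, lever upright; 1.0 = end stop, fully lifted, lever leaning to the feeder's +x. It clears the teeth above 0.2. Stiff hinge: it stays where it is put, takes 1 to 3 N at the lever, and both ends are hard stops.
- jar: Bystander: white screw jar, 60 mm across, 68 mm tall, beside the pawl side of the feeder; loose; origin at the centre of its underside.
- vial: Bystander: small amber glass vial with a white cap, 30 mm across, 60 mm tall, near the feeder; loose; origin at the centre of its underside.
- reagent: Bystander: white reagent bottle, 44 mm across, 90 mm tall, beside the feeder on the side opposite the pawl; loose; origin at the centre of its underside.
- cartridge: Bystander: flat grey test cartridge, 55 x 85 x 14 mm, between the feeder and the robot; loose; origin at the centre of its underside.
- rack: Bystander: white block with eight empty tube holes, 60 x 110 x 45 mm; loose; origin at the centre of its underside.
- cup: Bystander: empty white cup, 72 mm across, 85 mm tall; loose; origin at the centre of its underside.
- canister: Bystander: metal canister with a paper label, 72 mm across, 80 mm tall; loose; origin at the centre of its underside.

How it is judged:
On the way, in this order (a step that is already met when the one before it is completed fails the run):
1. the pawl is lifted clear of the teeth while the wheel still stands in its starting notch (value of joint pawl above 0.3 rad and value of joint wheel above -0.1 rad), for 0.2 s.
2. the wheel is pushed backward most of a notch with the pawl still lifted (value of joint pawl above 0.15 rad and value of joint wheel below -0.5 rad), for 0.1 s.
At the end, for the whole second after the job is handed in: The wheel rests one notch back (joint between -0.83 and -0.57 rad) with the pawl fully home in that notch (pawl joint below 0.05 rad), and the other things stand where they stood, within 15 mm (value of joint wheel between -0.83 and -0.57 rad and value of joint pawl below 0.05 rad and velocity of joint wheel between -0.05 and 0.05 rad/s and distance of each of jar, vial, reagent, cartridge, rack, cup, canister from where it was at the start of the episode below 0.015 m); the robot touches nothing.
It fails at once if the wheel was turned backward more than about one and a half notches (value of joint wheel below -1.2 rad).
It fails at once if the wheel was turned forward by half a notch or more (value of joint wheel above 0.5 rad).
It fails at once if the pawl or wheel was pinched or pushed roughly (over 35 N) (contact force between the fingers and pawl above 35 N or contact force between the fingers and wheel above 35 N).
It fails at once if a bystander was moved by more than 15 mm, lifted or tipped (distance of any of jar, vial, reagent, cartridge, rack, cup, canister from where it was at the start of the episode above 0.015 m or angle between any of jar, vial, reagent, cartridge, rack, cup, canister's own z axis and vertical above 0.2 rad).
It also fails if it takes over 53 s, if anything falls off the work surface, if the arm or the gripper's body presses on something with over 40 N, if the wrist force passes 120 N, or if a joint passes its speed limit or range.

## Working session

There is one attempt and no reset: what is moved stays moved. The work goes in short steps, Python scripts to look and compute and a tool call to move; the robot and the scene stay as the last step left them, time stands still between calls to the robot, and variables do not carry over. Pictures are saved under pics/ and viewed, about 8 in all and at most 12, crops included, and the job is handed in when it is done.

Besides the shell and the picture viewer there is one more tool, called after "Request:" in YAML: its name, and indented under it one key for each argument. move_arm: Moves the arm, as the interface text tells. Its arguments: {"type":"object","properties":{"plan":{"type":"array"},"newtons":{"type":"number"}},"required":["plan"]}

```bash
mkdir -p pics; ls
python3 - <<'E'
from bench import ctrl, viewer
import cv2, pickle
s=ctrl.read_state();print(s)
d={}
for n in("side","top","wrist"):
    c=viewer.capture(n);d[n]=c;cv2.imwrite(f"pics/{n}0.png",c["image"][:,:,::-1])
    print(n,{k:v for k,v in c.items() if k!="image"})
pickle.dump((s,d),open("cap0.pkl","wb"))
E
```

```text
pics
{'t': 0.0, 'joint_pos': array([-1.3068958 ,  0.38426145,  0.01640723,  1.37114825, -0.00627343,
        1.38815598, -0.04652062]), 'qvel': array([-0.00042817,  0.00010781, -0.00103686,  0.00031376,  0.00194129,
        0.00013752,  0.0020343 ]), 'tau': array([ 1.08334291e-04, -6.27608728e+01,  8.43879897e-01, -3.71812820e+01,
        1.62684638e-02,  1.47242588e-02, -9.00604476e-06]), 'ee_pos': array([0.20047147, 0.59146583, 0.23026727]), 'tcp_rot': array([-5.10989822e-01, -3.09951180e+00,  2.99633752e-03]), 'ft_force': array([ 0.00364621,  0.44250879, -0.13267224]), 'moment': array([ 0.00720252,  0.01112519, -0.03228613]), 'gripper_width': 0.08541885730230717}
side {'fx': 585.9681177760663, 'fy': 585.9681177760663, 'cx': 322.922134259662, 'cy': 233.43633127700093, 'k1': -0.14500394595884186, 'rvec': array([ 2.33198151,  0.59801373, -0.22365221]), 'tvec': array([-0.45945357, -0.1137676 ,  1.4776562 ])}
top {'fx': 603.0091064209255, 'fy': 603.0091064209255, 'cx': 323.82567287387906, 'cy': 241.19955678387504, 'k1': -0.10149464289799773, 'rvec': array([ 2.14100714, -2.17876724,  0.17058531]), 'tvec': array([-0.01147169,  0.52012412,  1.28092261])}
wrist {'fx': 353.3048764131406, 'fy': 353.3048764131406, 'cx': 315.7498278561655, 'cy': 239.34531708261173, 'k1': -0.06419151196986654, 'hand_eye': array([[-6.12224064e-04, -9.60868687e-01, -2.77003594e-01,
         6.94179172e-02],
       [ 9.99999813e-01, -5.86816042e-04, -1.74621523e-04,
        -9.44578492e-04],
       [ 5.23820103e-06, -2.77003649e-01,  9.60868866e-01,
        -1.42869793e-01],
       [ 0.00000000e+00,  0.00000000e+00,  0.00000000e+00,
         1.00000000e+00]])}
```

View pics/top0.png

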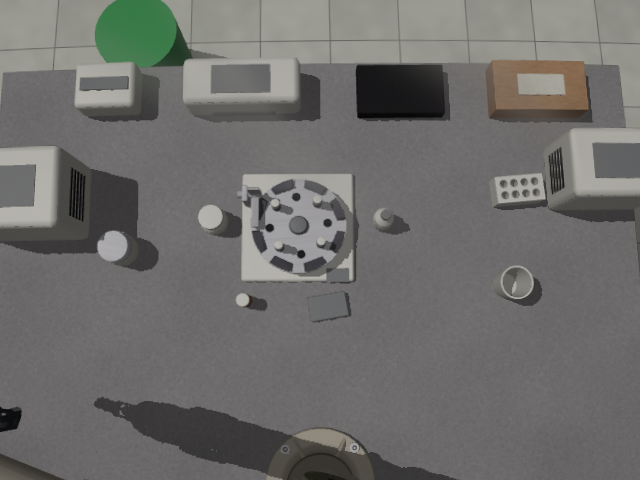

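View pics/side0.png

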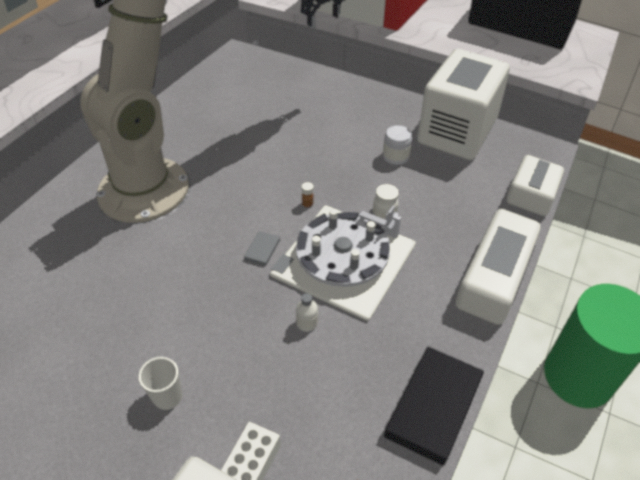

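The top view shows the feeder at about (298,225) with the pawl on its left (world +y) and the hinge end away from the robot. The side view agrees. I'll zoom in for accurate points.

Run:
```python
import pickle,cv2
s,d=pickle.load(open("cap0.pkl","rb"))
im=d["top"]["image"][160:310,190:410,::-1]
cv2.imwrite("pics/top0z.png",cv2.resize(im,None,fx=3.6,fy=3.6,interpolation=cv2.INTER_CUBIC))
```

```text
(no output)
```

View pics/top0z.png

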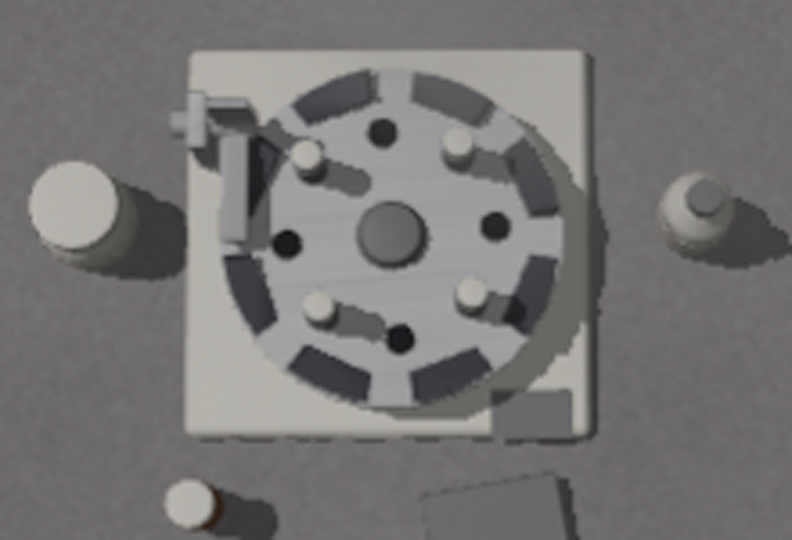

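```bash
cat > h.py <<'E'
import numpy as np, cv2, pickle
from scipy.spatial.transform import Rotation as R
def ray(c,px,py,s=None):
    x,y=(px-c["cx"])/c["fx"],(py-c["cy"])/c["fy"]
    u=np.array([x,y])
    for _ in range(20): u=np.array([x,y])/(1+c["k1"]*(u@u))
    v=np.array([*u,1.])
    if "rvec" in c:
        M=R.from_rotvec(c["rvec"]).as_matrix(); return -M.T@c["tvec"], M.T@v
    T=R.from_rotvec(s["tcp_rot"]).as_matrix(); H=c["hand_eye"]
    return s["ee_pos"]+T@H[:3,3], T@H[:3,:3]@v
def at_z(c,px,py,z,s=None):
    o,v=ray(c,px,py,s); return o+v*(z-o[2])/v[2]
def proj(c,P,s=None):
    P=np.atleast_2d(P)
    if "rvec" in c: q=P@R.from_rotvec(c["rvec"]).as_matrix().T+c["tvec"]
    else:
        T=R.from_rotvec(s["tcp_rot"]).as_matrix(); H=c["hand_eye"]
        q=((P-s["ee_pos"])@T-H[:3,3])@H[:3,:3]
    u=q[:,:2]/q[:,2:]; u=u*(1+c["k1"]*(u**2).sum(1,keepdims=True))
    return u*c["fx"]+[c["cx"],c["cy"]]
E
python3 - <<'E'
from h import *
s,d=pickle.load(open("cap0.pkl","rb"));c=d["top"]
f=lambda u,v,z: at_z(c,190+(u+.5)/3.6-.5,160+(v+.5)/3.6-.5,z)[:2].round(4)
K=[f(*p,.014) for p in((191,51),(584,50),(592,434),(185,432))]
print("corners",K,"mean",np.mean(K,0))
H=[f(*p,.098) for p in((308,157),(459,145),(472,293),(320,305))]
print("hold",H,np.mean(H,0)); print("hub",f(391,233,.064))
m=np.mean(H,0)
for h in H: e=h-m; print(np.hypot(*e),np.degrees(np.arctan2(e[1],e[0])))
print("jar",f(75,204,.068),"vial",f(191,503,.06),"lever",f(197,119,.118),"nose end",f(233,241,.070),f(233,134,.070),"reag",f(706,197,.09))
for a,b in((0,3),(1,2),(1,0),(2,3)):
    e=K[a]-K[b];print(np.hypot(*e),np.degrees(np.arctan2(e[1],e[0])))
E
```

```text
corners [array([0.6793, 0.1591]), array([ 0.6762, -0.0873]), array([ 0.435 , -0.0861]), array([0.4404, 0.1627])] mean [0.557725 0.0371  ]
hold [array([0.5932, 0.0813]), array([ 0.599 , -0.0068]), array([ 0.5117, -0.0128]), array([0.5062, 0.075 ])] [0.552525 0.034175]
hub [0.5533 0.0342]
0.0622512750873426 49.20153896937764
0.06195866565703303 -41.40123188319168
0.06223609282401965 -130.99322950948752
0.061746953366137794 138.61112357894126
jar [0.5732 0.222 ] vial [0.3951 0.1539] lever [0.6125 0.1437] nose end [0.549  0.1277] [0.6136 0.1276] reag [ 0.5675 -0.1513]
0.2389271227801482 -0.8633285714754116
0.2412029850561556 -0.285051277583828
0.24641950004007396 -90.72080984564944
0.24885859438645075 -91.24336270244669
```

Request:
move_arm:
  plan:
    - [[2.5, -3.2, 0, 0, 0, 2.3, 0], [5, -6.4, 0, 0, 0, 4.7, 0], [7.5, -9.6, 0, 0, 0, 7, 0], [10, -12.8, 0, 0, 0, 9.4, 0], [12.5, -16, 0, 0, 0, 11.7, 0], [15, -19.2, 0, 0, 0, 14, 0], [17.5, -22.4, 0, 0, 0, 16.4, 0], [20, -25.6, 0, 0, 0, 18.7, 0]]
  newtons: 20

```text
t: 0.95
ee_pos: [0.4013, 0.3343, 0.2312]
tcp_rot: [0.002, -3.141, 0.0]
ft_force: [0.8, 0.7, -0.2]
gripper_width: -0.0001
```

Request:
move_arm:
  plan:
    - [[2.5, -3.2, 0, 0, 0, 0, 0], [5, -6.4, 0, 0, 0, 0, 0], [7.5, -9.6, 0, 0, 0, 0, 0], [10, -12.8, 0, 0, 0, 0, 0], [12.5, -16, -1.5, 0, 0, 0, 0], [14.5, -18.5, -3, 0, 0, 0, 0], [16.0, -20.9, -5, 0, 0, 0, 0], [16.0, -20.9, -6, 0, 0, 0, 0]]

```text
t: 1.75
ee_pos: [0.5615, 0.1214, 0.1693]
tcp_rot: [-0.012, -3.14, 0.005]
ft_force: [0.2, -0.3, 0.1]
gripper_width: 0.0003
```

Run:
```python
from h import *
from bench import ctrl, viewer
s=ctrl.read_state();c=viewer.capture("wrist");pickle.dump((s,c),open("cap1.pkl","wb"))
print(s["t"],s["ee_pos"],s["ft_force"],s["gripper_width"],R.from_rotvec(s["tcp_rot"]).as_matrix()[:,1])
im=c["image"][:,:,::-1].copy()
# predicted lever corners, holder tops
y=np.radians(-.9);Rz=R.from_euler('z',y).as_matrix();O=np.array([.553,.0342,0])
L=np.array([[.063,.08,.118],[.063,.106,.118],[.069,.08,.118],[.069,.106,.118],[.049,.115,.078],[.083,.115,.078]])@Rz.T+O
p=proj(c,L,s);print(p.round(0))
for q in p: cv2.circle(im,tuple(int(round(v)) for v in q),2,(0,0,255),-1)
cv2.imwrite("pics/w1.png",im)
```

```text
1.75 [0.56152728 0.12136788 0.16927418] [ 0.15795089 -0.33330573  0.11709886] 0.00028759797928481747 [ 0.00741137  0.99996679 -0.00338898]
[[306. 346.]
 [347. 346.]
 [306. 354.]
 [347. 354.]
 [356. 298.]
 [354. 339.]]
```

View pics/w1.png

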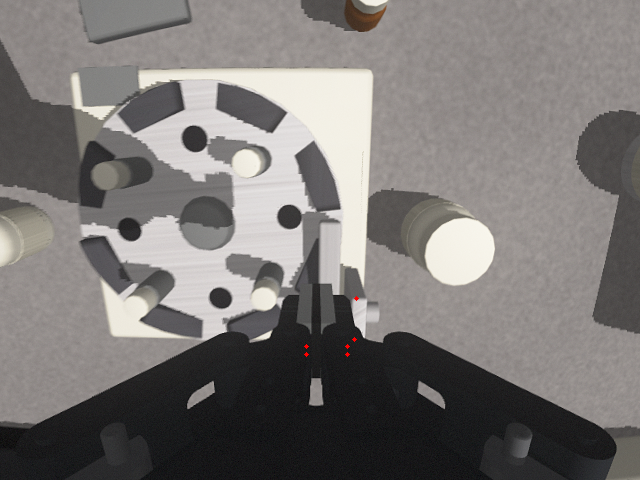

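The wrist view shows the pawl bar at (330,245) and the post at (355,300), both where predicted. The fingers hide the lever. I'll descend beside it and push.

Request:
move_arm:
  plan:
    - [[0, 0, -3, 0, 0, 0, 0], [0, 0, -6, 0, 0, 0, 0], [1, 0, -6.7, 0, 0, 0, 0], [2.5, 0, -6.7, 0, 0, 0, 0], [3.5, 0, -6.7, 0, 0, 0, 0], [4.2, 0, -6.7, 0, 0, 0, 0], [4.7, 0, -6.7, 0, 0, 0, 0], [5.1, 0, -6.7, 0, 0, 0, 0]]

```text
t: 2.6
ee_pos: [0.6118, 0.1272, 0.1048]
tcp_rot: [-0.0, -3.142, -0.0]
ft_force: [-1.6, -0.1, 2.1]
gripper_width: -0.0005
```

Request:
move_arm:
  plan:
    - [[0.4, 0, 0, 0, 0, 0, 0], [0.8, 0, 0, 0, 0, 0, 0], [1.2, 0, 0, 0, 0, 0, 0], [1.6, 0, 0, 0, 0, 0, 0], [1.9, 0, 0, 0, 0, 0, 0], [1.9, 0, 0, 0, 0, 0, 0], [1.9, 0, 0, 0, 0, 0, 0]]

```text
t: 3.3
ee_pos: [0.6311, 0.1268, 0.1045]
tcp_rot: [0.001, 3.141, -0.0]
ft_force: [0.9, 0.2, 1.1]
gripper_width: -0.0001
```

Request:
move_arm:
  plan:
    - [[-1.5, 0, 0, 0, 0, 0, 0], [-3, 0, 1, 0, 0, 0, 0], [-3, 0, 5, 0, 0, 0, 0], [-3, -2, 6.7, 0, 0, -8, 0], [-2.5, -5, 6.7, 0, 0, -16, 0], [-1.5, -8, 6.7, 0, 0, -24, 0], [-0.8, -10, 6.7, 0, 0, -32, 0], [-0.8, -10.8, 6.7, 0, 0, -40, 0]]

```text
t: 4.1
ee_pos: [0.6234, 0.0153, 0.1719]
tcp_rot: [1.088, 2.945, -0.001]
ft_force: [0.0, 0.4, 0.8]
gripper_width: -0.0002
```

Run:
```python
from h import *
from bench import ctrl, viewer
s=ctrl.read_state();print(s["t"],s["ee_pos"],s["ft_force"])
a=viewer.capture("side")["image"][180:320,260:440,::-1];b=viewer.capture("wrist")["image"][:,:,::-1]
cv2.imwrite("pics/s2.png",np.vstack([cv2.resize(a,(400,311),interpolation=cv2.INTER_CUBIC),cv2.resize(b,(400,288))]))
```

```text
4.1 [0.62341037 0.0152735  0.17193787] [0.01825607 0.41268077 0.80271247]
```

View pics/s2.png

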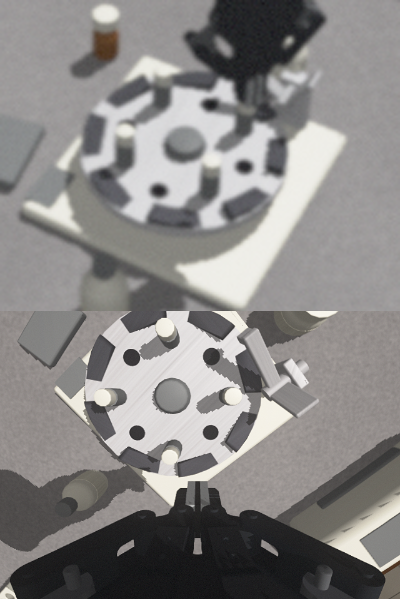

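Run:
```python
from h import *
from bench import ctrl, viewer
s=ctrl.read_state();c=viewer.capture("wrist");pickle.dump((s,c),open("cap2.pkl","wb"))
print(s["ee_pos"])
Rz=R.from_euler('z',-.9,degrees=True).as_matrix();O=np.array([.553,.0342,0])
im=c["image"][:300,330:560,::-1].copy()
for t,col in((.4,(0,0,255)),(.6,(0,200,0)),(.8,(255,0,0))):
    S=R.from_euler('y',t).as_matrix()
    P=np.array([[-.072,-.008,.004],[-.072,.008,.004],[0,-.013,.052],[0,.013,.052]])@S.T+[.066,.093,.066]
    for q in proj(c,P@Rz.T+O,s)-[330,0]: cv2.circle(im,tuple(int(round(v)) for v in q),2,col,-1)
cv2.imwrite("pics/w2.png",cv2.resize(im,None,fx=2,fy=2,interpolation=cv2.INTER_CUBIC))
H=[(c0) for c0 in ()]
```

```text
[0.62288186 0.01662661 0.17168244]
```

View pics/w2.png

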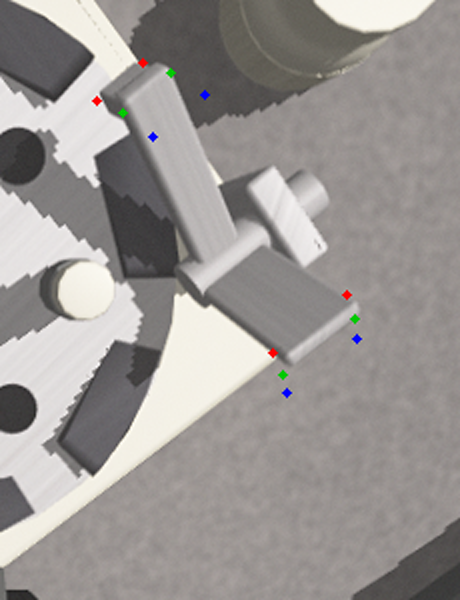

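Green and red markers bracket the lever and the bar end, so the lift is about 0.55 rad. Next I'll work out the arc rows.

```bash
python3 -c "
import numpy as np
v=.0635-.0231j
for p in np.arange(0,-50,-5): q=(v*np.exp(1j*np.radians(p))-v)*100; print(p,q.real.round(2),q.imag.round(2))"
```

```text
0 0.0 0.0
-5 -0.23 -0.54
-10 -0.5 -1.07
-15 -0.81 -1.56
-20 -1.17 -2.03
-25 -1.57 -2.47
-30 -2.01 -2.87
-35 -2.47 -3.22
-40 -2.97 -3.54
-45 -3.49 -3.81
```

Request:
move_arm:
  plan:
    - [[0, 0, -4, 0, 0, 0, 0], [0, 0, -8, 0, 0, 0, 0], [0, 0, -9.8, 0, 0, -1, 0], [0, 0, -9.8, 0, 0, -1.2, 0], [-0.3, -0.4, -9.8, 0, 0, -1.2, 0], [-0.6, -0.74, -9.8, 0, 0, -1.2, 0], [-0.6, -0.74, -9.8, 0, 0, -1.2, 0]]

```text
t: 4.95
ee_pos: [0.6173, 0.0107, 0.0751]
tcp_rot: [1.105, 2.938, 0.002]
ft_force: [-0.2, -0.1, -0.0]
gripper_width: 0.0002
```

Request:
move_arm:
  plan:
    - [[-0.23, -0.54, 0, 0, 0, -5, 0], [-0.5, -1.07, 0, 0, 0, -10, 0], [-0.81, -1.56, 0, 0, 0, -15, 0], [-1.17, -2.03, 0, 0, 0, -20, 0], [-1.57, -2.47, 0, 0, 0, -25, 0], [-2.01, -2.87, 0, 0, 0, -30, 0], [-2.47, -3.22, 0, 0, 0, -35, 0], [-2.97, -3.54, 0, 0, 0, -40, 0]]

```text
t: 5.75
ee_pos: [0.5881, -0.0234, 0.0748]
tcp_rot: [2.047, 2.381, 0.005]
ft_force: [1.7, 1.9, 2.1]
gripper_width: 0.0005
```

Request:
move_arm:
  plan:
    - [[-0.26, -0.14, 0, 0, 0, -2.5, 0], [-0.52, -0.27, 0, 0, 0, -5, 0], [-0.52, -0.27, 0, 0, 0, -5, 0], [-0.52, -0.27, 0, 0, 0, -5, 0]]

```text
t: 6.15
ee_pos: [0.5824, -0.0265, 0.0742]
tcp_rot: [2.144, 2.295, 0.002]
ft_force: [1.6, 0.4, 0.9]
gripper_width: -0.0001
```

Run:
```python
from h import *
from bench import ctrl, viewer
s=ctrl.read_state();c=viewer.capture("wrist");pickle.dump((s,c),open("cap3.pkl","wb"))
print(s["t"],s["ee_pos"],s["ft_force"])
im=c["image"][:,:,::-1].copy()
for wd,col in((-.6,(0,0,255)),(-.7,(0,255,0)),(-.8,(255,0,0))):
  for k in range(4):
    a=np.radians(45+90*k-.9)+wd
    q=proj(c,[.553+.063*np.cos(a),.0342+.063*np.sin(a),.098],s)[0]
    if abs(q).max()<2000: cv2.circle(im,tuple(int(round(v)) for v in q),3,col,-1)
cv2.imwrite("pics/w3.png",im)
```

```text
6.15 [ 0.58240347 -0.02652592  0.07421635] [1.63680584 0.43650119 0.91841867]
```

View pics/w3.png

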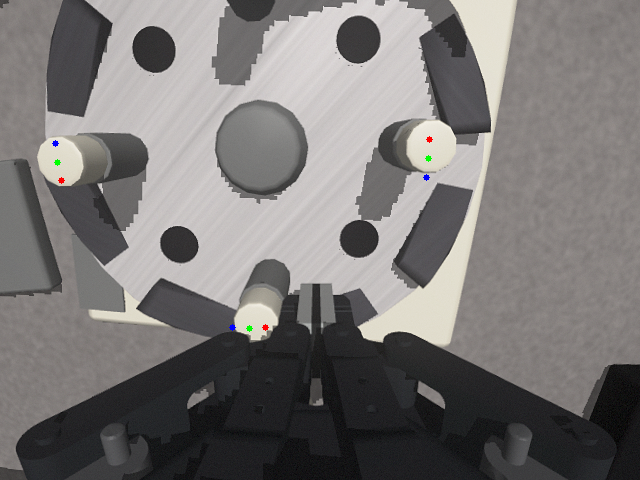

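Wheel reads about -0.665 from the caps (431,147), (60,161) and (257,320). I'll push 2 mm more, then leave and go round to the lever's +x side.

Request:
move_arm:
  plan:
    - [[-0.22, -0.1, 0, 0, 0, -2, 0], [-0.22, -0.1, 0, 0, 0, -2, 0], [0.6, 0, 0, 0, 0, -2, 0], [1, 0, 2, 0, 0, -4.7, 0], [1, 0, 6, 0, 0, -4.7, 0], [3, 0, 9.5, 0, 0, -4.7, 0], [6.5, 2, 10, 0, 0, -4.7, 0], [10, 5, 10, 0, 0, -4.7, 0]]

```text
t: 7.0
ee_pos: [0.6838, 0.0215, 0.1761]
tcp_rot: [2.24, 2.199, 0.004]
ft_force: [-0.0, 0.4, 0.1]
gripper_width: 0.0001
```

Request:
move_arm:
  plan:
    - [[2.5, 3.5, 0, 0, 0, 0, 0], [3.8, 7, 0, 0, 0, 0, 0], [3.8, 10.3, 0, 0, 0, 0, 0], [3.8, 10.3, 0, 0, 0, 0, 0], [3.8, 10.3, -4, 0, 0, 0, 0], [3.8, 10.3, -7.5, 0, 0, 0, 0], [3.8, 10.3, -7.5, 0, 0, 0, 0]]

```text
t: 7.7
ee_pos: [0.7161, 0.1263, 0.0916]
tcp_rot: [-2.234, -2.2, 0.014]
ft_force: [-1.4, -0.5, -0.9]
gripper_width: -0.0002
```

Run:
```python
from h import *
from bench import ctrl, viewer
s=ctrl.read_state();print(s["t"],s["ee_pos"],s["ft_force"])
c=viewer.capture("top");a=viewer.capture("side")["image"][180:320,260:440,::-1]
im=c["image"][160:310,190:410,::-1].copy()
for wd,col in((-.6,(0,0,255)),(-.7,(0,255,0)),(-.8,(255,0,0))):
  for k in range(4):
    t=np.radians(45+90*k-.9)+wd
    q=proj(c,[.553+.063*np.cos(t),.0342+.063*np.sin(t),.098],s)[0]-[190,160]
    cv2.circle(im,tuple(int(round(v)) for v in q),0,col,-1)
cv2.imwrite("pics/t4.png",np.hstack([cv2.resize(im,None,fx=2.4,fy=2.4,interpolation=cv2.INTER_NEAREST),cv2.resize(a,(270,360))]))
```

```text
7.7 [0.71610737 0.12631253 0.09160466] [-1.36135536 -0.50832505 -0.91550569]
```

View pics/t4.png

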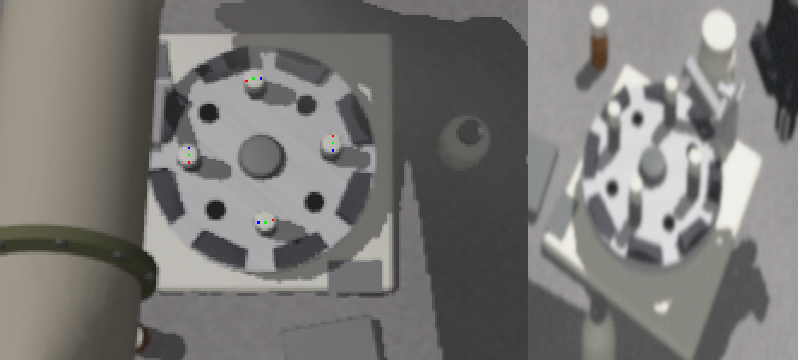

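The wheel's caps sit on the -0.7 markers, and the finger at (785,130) in the side panel is clear of the lever. Pushing the lever back.

Request:
move_arm:
  plan:
    - [[-2, 0, 0, 0, 0, 0, 0], [-4, 0, 0, 0, 0, 0, 0], [-5, 0, 0, 0, 0, 0, 0], [-5.7, 0, 0, 0, 0, 0, 0], [-6.3, 0, 0, 0, 0, 0, 0], [-6.8, 0, 0, 0, 0, 0, 0], [-7.2, 0, 0, 0, 0, 0, 0], [-7.6, 0, 0, 0, 0, 0, 0]]

```text
t: 8.6
ee_pos: [0.6502, 0.1264, 0.1053]
tcp_rot: [2.233, 2.197, 0.02]
ft_force: [5.8, -0.6, 9.1]
gripper_width: 0.0003
```

Request:
move_arm:
  plan:
    - [[-0.2, 0, 0, 0, 0, 0, 0], [-0.4, 0, 0, 0, 0, 0, 0], [-0.4, 0, 0, 0, 0, 0, 0]]

```text
t: 8.9
ee_pos: [0.6397, 0.1264, 0.0986]
tcp_rot: [-2.239, -2.203, -0.0]
ft_force: [0.5, 0.4, 0.6]
gripper_width: -0.0
```

Request:
move_arm:
  plan:
    - [[-0.1, 0, 0, 0, 0, 0, 0], [-0.2, 0, 0, 0, 0, 0, 0], [-0.2, 0, 0, 0, 0, 0, 0]]

```text
t: 9.2
ee_pos: [0.6374, 0.1264, 0.098]
tcp_rot: [-2.239, -2.203, 0.001]
ft_force: [1.1, -0.7, 0.6]
gripper_width: 0.0
```

Request:
move_arm:
  plan:
    - [[-0.1, 0, 0, 0, 0, 0, 0], [-0.1, 0, 0, 0, 0, 0, 0]]

```text
t: 9.4
ee_pos: [0.6369, 0.1264, 0.098]
tcp_rot: [2.239, 2.203, 0.0]
ft_force: [3.9, -1.1, -2.4]
gripper_width: 0.0003
```

Request:
move_arm:
  plan:
    - [[-0.1, 0, 0, 0, 0, 0, 0], [-0.1, 0, 0, 0, 0, 0, 0]]

```text
t: 9.6
ee_pos: [0.6366, 0.1264, 0.0981]
tcp_rot: [2.238, 2.202, 0.002]
ft_force: [7.5, 0.3, -6.3]
gripper_width: 0.0003
```

Request:
move_arm:
  plan:
    - [[-0.1, 0, 0, 0, 0, 0, 0], [-0.1, 0, 0, 0, 0, 0, 0]]

```text
t: 9.8
ee_pos: [0.6364, 0.1263, 0.0982]
tcp_rot: [2.237, 2.201, 0.004]
ft_force: [12.5, 0.7, -6.7]
gripper_width: -0.0001
```

Request:
move_arm:
  plan:
    - [[1.5, 0, 0, 0, 0, 0, 0], [4, 0, 0, 0, 0, 0, 0], [7, 0, 2, 0, 0, 0, 0], [7, 0, 6, 0, 0, 0, 0], [7, -4, 9, 0, 0, 0, 0], [7, -9, 9, 0, 0, 0, 0], [6, -13, 9, 0, 0, 0, 0], [5, -17, 9, 0, 0, 0, 0]]

```text
t: 10.6
ee_pos: [0.6837, -0.0456, 0.1882]
tcp_rot: [-2.239, -2.202, 0.001]
ft_force: [0.1, -0.3, 1.0]
gripper_width: 0.0003
```

Request:
move_arm:
  plan:
    - [[0, -4, 1, 0, 0, 8, 0], [0, -8, 2, 0, 0, 16, 0], [0, -12, 2, 0, 0, 24, 0], [0, -16, 2, 0, 0, 32, 0], [0, -20, 2, 0, 0, 40, 0], [0, -20, 2, 0, 0, 40, 0]]

```text
t: 11.2
ee_pos: [0.681, -0.2526, 0.2077]
tcp_rot: [-1.357, -2.832, 0.008]
ft_force: [0.1, -0.8, -0.1]
gripper_width: 0.0002
```

Run:
```python
from h import *
from bench import ctrl, viewer
s=ctrl.read_state();print(s["t"],s["ee_pos"],s["ft_force"])
d={n:viewer.capture(n) for n in("side","top")};pickle.dump((s,d),open("cap5.pkl","wb"))
Rz=R.from_euler('z',-.9,degrees=True).as_matrix();O=np.array([.553,.0342,0])
out=[]
for n,(r,q,k) in {"top":(slice(160,310),slice(190,410),2.4),"side":(slice(180,320),slice(270,430),2.57)}.items():
    c=d[n];im=cv2.resize(c["image"][r,q,::-1],None,fx=k,fy=k,interpolation=cv2.INTER_CUBIC)
    for t,col in((0,(0,0,255)),(.15,(255,0,0))):
        S=R.from_euler('y',t).as_matrix()
        P=np.array([[-.072,-.008,.004],[-.072,.008,.004],[0,-.013,.052],[0,.013,.052]])@S.T+[.066,.093,.066]
        for p in proj(c,P@Rz.T+O): cv2.circle(im,tuple(int(round(v)) for v in (p-[q.start,r.start]+.5)*k),1,col,-1)
    for w in(-.6,-.7,-.8):
        a=np.radians(45+90*np.arange(4)-.9)+w
        for p in proj(c,np.c_[.553+.063*np.cos(a),.0342+.063*np.sin(a),.098+0*a]): cv2.circle(im,tuple(int(round(v)) for v in (p-[q.start,r.start]+.5)*k),1,(0,255,0) if w==-.7 else(0,0,255),-1)
    out.append(im[:359])
h=min(o.shape[0] for o in out)
m=np.hstack([o[:h] for o in out])[:, :]; m=cv2.resize(m,None,fx=min(1,800/m.shape[1]),fy=min(1,800/m.shape[1])); cv2.imwrite("pics/f5.png",m)
```

```text
11.2 [ 0.68101785 -0.25259805  0.20772569] [ 0.12395184 -0.82235826 -0.13651775]
```

View pics/f5.png

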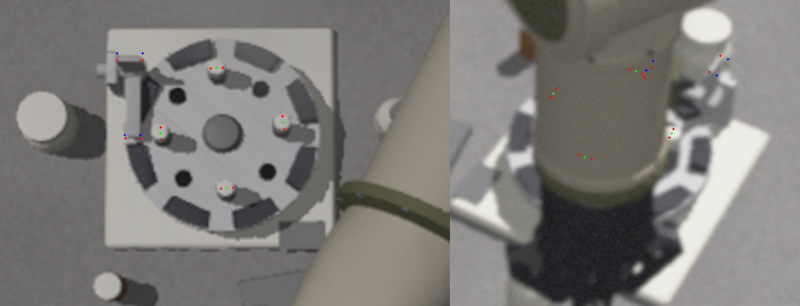

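The wheel is on the -0.7 markers and the lever edge lies near the red (home) markers at (130,57). To confirm the pawl is home, I'll compare its patch with the starting picture.

Run:
```python
from h import *
A=pickle.load(open("cap0.pkl","rb"))[1];B=pickle.load(open("cap5.pkl","rb"))[1]
t=[cv2.resize(X["top"]["image"][180:235,232:275,::-1],None,fx=8,fy=8,interpolation=cv2.INTER_CUBIC) for X in(A,B)]
cv2.imwrite("pics/cmp.png",np.hstack(t))
for n,(y,x) in {"bar":(slice(195,228),slice(250,258)),"lever":(slice(184,192),slice(247,261))}.items():
    print(n,np.abs(A["top"]["image"][y,x].astype(int)-B["top"]["image"][y,x]).mean())
```

```text
bar 1.6603535353535352
lever 3.931547619047619
```

View pics/cmp.png

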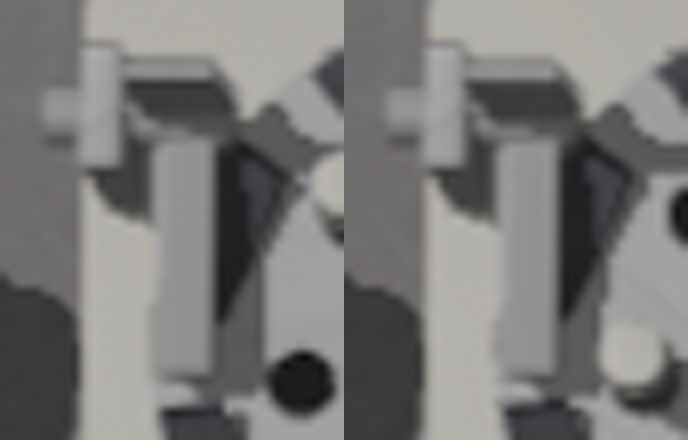

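Start (left) and now (right) match: the lever's light band is at rows 60-80 and the bar end at row 375 in both. The pawl is home, so I'm handing in.

```bash
python3 -c "
from bench import job;print(job.close_job())"
```

```text
the job is handed in; nothing more can be done
None
```

I carried out the job and handed it in at about 11 s; no verdict was reported.

- **Pawl lift:** I pushed the lever towards the feeder's +x with closed fingertips. The wrist picture showed a lift of about 0.55 rad.
- **Wheel:** I pushed one holder clockwise along an arc. It read about -0.665 rad, so I nudged it a little further, to about -0.70 (middle of the -0.785 to -0.615 window).
- **Pawl home:** I pushed the lever back until it stopped moving against its hard stop. The force read about 12 N along the push (about 14 N in all), the highest reading of the run, under the 35 N limit. Forces were only read at the end of each move.
- **Last checks:** After the arm moved away, the top view showed the wheel still at about -0.70. The pawl and lever looked the same as in the starting picture to within a fraction of a pixel, well inside the 0.05 rad limit.
- **Not fully checked:** I did not measure the bystanders again. The arm's paths passed clear of them, and those visible in the last top view looked unmoved. The arm partly hid the reagent bottle and the cartridge, and the rack, cup and canister were outside the crop. The last side view was also blocked by the arm, so it confirmed nothing.

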